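Unload the specimen carrier from the microscope

ROBOT

A 6-joint arm with a two-finger parallel gripper is mounted at the origin on the work surface. World frame = base frame: x ahead of the robot, y to its left, z up, the work surface at z = 0. Lengths are in m, angles in degrees, forces in N, time in s.
With the tool pointing down it reaches from about 0.35 to 0.875 m from the base axis. Payload 4.2 kg.
Tool frame: the origin (TCP) lies at the very end of the fingers, on their centre line; the grasp point (between the pads) lies 19 mm behind it; z points along the fingers, y is the line along which they close (so a half turn about z gives the same grasp; the last joint's range is limited). The gripper opens to 87 mm and grips with 3 to 60 N. Pads are 19 mm wide; open, the fingers measure 117 mm over their backs; the gripper's body (75 mm by 190 mm) begins 51 mm behind the grasp point.
Start: joints at [88.27, 22.042, 0.453, 0, -68.411, -14.817], TCP at [0.178, 0.599, 0.223] pointing down, gripper open.
Joint ranges: [-179.83, 179.83], [-69.29, 118.12], [-61.27, 80.66], [-181.25, 117.63], [-171.15, -9.14], [-177.46, 177.46]. Speed limits (degrees/s): [159.86, 159.86, 180, 180, 180, 180].

INTERFACE

Orientations are given as a 3x3 rotation matrix whose columns are the frame's x, y, z axes.
In Python, from station import monitor, cams, ticket gives the robot as it stands.
- The arm moves only by the tool drive_tool, never from a script. Its argument "moves" is a list of rows, each an object with "delta_pos": the shift along the tool's x, y, z in mm, a list of three; "turn": the turn about the tool's z in rad; "claw": the opening, from 0 (shut) to 1 (fully open). A call has 1 to 12 rows; each row shifts and turns the commanded pose from where the row before left it, along the tool's axes as they then stand; what a row does not reach is not made up. A row lasts 1/8 s, in which the tool goes at most 62.5 mm and 10.7 degrees, less where a joint would pass 70% of its speed; a pose out of reach is approached as far as the arm can. A call is refused whole if a number of a shift passes 62.5 or a number of a turn 0.188, either way. A call with a gripper value outside its range is refused whole. The fingers move at their own pace and stop on an object; the grip force is fixed at half the most. Time passes only in rows, so rows that do not move let the fingers close. It gives the time, the measured TCP pose, the force, the opening and the grip force at its end, in the units of the state.
- monitor.sense(): the state, without advancing time (a new reading comes with each control period).
- cams.capture(name): name is "scene" or "top" or "wrist"; returns a dict with "color" (480x640x3 uint8, red, green, blue), "range_z" (480x640 float32, m along the optical axis (not along the pixel's ray), 0 where there is no reading), "vertical_fov" (degrees; the focal length in pixels is half the picture's height over the tangent of half this angle, whatever the lens; pixels are square), "cx", "cy" (the principal point, pixels), "extrinsics" (4x4, takes a point from camera to world coordinates). Camera axes: x right, y down, z forward; pixel columns grow to the right and rows downward; lengths in m; the calibration is good to about 2 mm. A picture is of the moment at which its call begins.
- ticket.finish_job(): hands the job in; it is judged then, once.
The state is a dict: "time_s": time; "joints": joint angles; "joint_velocities": joint speeds; "effort": joint torques, N m; "tcp_pos": TCP position; "ee_rot": TCP orientation; "wrist_force": force on the tool from outside, world axes, zero at the start; "moment": the same for the moment, N m; "gripper_width": opening from 0.0 (shut) to 1.0 (fully open); "gripper_force": force on a finger pad.
Only numpy, scipy, OpenCV 4.12 (cv2) and the standard library are available. Lean on these libraries where they do the work, as an engineer would, in place of code of your own. Each camera call takes 0.05 s, during which the arm holds its last target. There are 200 camera calls.

TASK

Unload the microscope: reach in under its eyepieces, take the specimen carrier by its upright handle and slide it forward along the stage until it is clear of the stage clips, then lift it off, without touching the objective or prying against the clips. Set it down gently, without dropping it, in the empty lane of the two-lane slide tray, slide it fully home under the tray's keeper and let go; leave everything else on the bench as it is.

Things in the scene. Friction and masses are not known exactly. Their poses are not given: they have to be found in the camera images.
- carrier: Carrier to unload: flat aluminium plate 100 (x) x 56 (y) x 5 mm with a specimen glass in its rear half and an upright black handle; loose, about 0.1 kg (varies). Origin: centre of the plate's underside; z up; +x points to its rear edge, the end under the clips. Handle: a blade 24 mm long (x), 10 mm thick (y), up to 45 mm above the underside, centred at x = -30 mm, y = 0: pinch it across y.
- carrier_handle (a point): point on the carrier at which to grip: middle of the handle's length and thickness, 33 mm above the carrier's underside (12 mm below the handle's top)
- microscope: White microscope, 0.4 m tall, fixed, its front turned to the robot's right. Origin: on the bench; +x points from its front to the pillar at its back; z up. Black stage: top 115 mm above the bench, x = -90 to +75 mm, 150 mm wide (y). The carrier lies on it with axes nearly as the microscope's, within 1 mm of y = 0, starting at x = -12 to -1 mm; a back stop is at x = 53 mm.
- clips: The two steel stage clips, fixed, one each side: a cheek 31 mm from the centre line (3 mm play beside the carrier) with a lip that overhangs the carrier's side edge by 11 mm, 4 mm above the plate. They reach from x = 0 to 55 mm and stand 14 mm above the stage. Origin: on the stage top at the microscope's x = y = 0, axes as the microscope's.
- objective: the working objective, a steel barrel 26 mm across and 53 mm tall that hangs over the carrier, fixed to the microscope. Origin: centre of its lower end, 45 mm above the stage, at x = 20 mm, y = 0 of the microscope
- tray: Flat steel two-lane tray, fixed, 170 x 170 mm, right of the microscope (seen from the robot). Origin: on the bench; lanes run along x, +x slants away from the robot to its left, z up. Floor 6 mm above the bench. Lanes 64 mm wide, centred at y = +40 mm (taken by another carrier) and y = -40 mm (empty), between guides 10 mm high from x = -49 to 71 mm; near ends open.
- tray_home (a point): where the carrier's origin is when fully home in the empty lane, touching the end stop: on the lane's floor, x = 15 mm, y = -40 mm of the tray; axes as the tray's
- other_carrier: a second carrier of the same make, in the tray's other lane (y = +40 mm), to be left there. Origin and axes as for the carrier
- petri_dish: covered clear petri dish, 94 mm across, 16 mm high, lying on the bench nearer the robot; bystander. Origin: centre of its underside
- forceps: steel forceps 120 mm long, 9 mm high, lying on the bench nearer the robot; bystander. Origin: middle, on the bench
- oil_bottle: small amber bottle 28 mm across, 60 mm tall, standing on the bench beyond the tray; bystander. Origin: centre of its underside
- beaker: glass beaker 70 mm across, 90 mm tall, standing on the bench beyond the tray; bystander. Origin: centre of its underside
- stage_clear (a point): Point on the stage top, at x = -68 mm, y = 0 of the microscope, axes as its: with the carrier's origin drawn forward to here it is well clear of the clips and still carried by the stage (it is clear once its origin is beyond x = -53 mm of the microscope).
- eyepieces (a point): Midway between the front ends of the two black eyepieces (ends at x = -110 mm of the microscope, about 0.4 m above the bench). The head below them has its lower front edge at x = -10 mm, 240 mm up, and juts to x = -45 mm from 300 mm up. A vertical gripper over the handle strikes these: lean the hand back, out over the microscope's front, by 30 to 45 degrees (fingers pointing down and to its +x).
- tray_keeper (a point): Centre of the near edge of the keeper, at its underside: a steel strip across both lanes from x = 43 to 71 mm of the tray, underside 10 mm and top 14 mm above the floor; an end stop is behind it at x = 65 mm. Lay the carrier in the lane short of the keeper (origin at the tray's x = -20 mm or less), handle at the open end, then slide it to +x under the keeper to the stop.
Mind the look-alikes: they are no part of the job. Leave any red look-alike of the carrier alone. What is shaped like the tray but turquoise is not meant.

How it is judged (in metres and radians):
On the way:
1. the carrier has been slid forward clear of the clips, still lying level on the stage (x of carrier in the frame of microscope below -0.053 m and z of carrier in the frame of microscope below 0.123 m and angle between carrier's own z axis and vertical below 0.12 rad), for 0.1 s.
At the end, for the whole second after the job is handed in: the carrier lies flat and at rest on the floor of the tray's empty lane, fully home under the keeper: its rear edge within 6 mm of the end stop, within 8 mm of the lane's centre line, and let go (x of carrier in the frame of tray_home between -0.006 and 0.004 m and y of carrier in the frame of tray_home between -0.008 and 0.008 m and z of carrier in the frame of tray_home below 0.003 m and angle between carrier's own z axis and vertical below 0.06 rad and angle between the x axis of carrier and the x axis of tray, either way round below 0.15 rad and linear speed of carrier below 0.02 m/s); the robot touches nothing.
It fails at once if the objective is touched (over 1 N) (contact force between objective and anything else above 1 N).
It fails at once if the carrier is pried or jammed against the clips (over 20 N) (contact force between carrier and clips above 20 N).
It fails at once if the carrier is dropped (falls freely, faster than 0.55 m/s: from more than about 15 mm) (linear speed of carrier above 0.55 m/s and contact force between the fingers and carrier below 0.1 N).
It fails at once if another thing on the bench is shoved by more than 25 mm (other carrier, petri dish, forceps, oil bottle, beaker) (distance of any of other_carrier, petri_dish, forceps, oil_bottle, beaker from where it was at the start of the episode above 0.025 m).
It also fails if it takes over 54 s, if anything falls off the work surface, if the arm or the gripper's body presses on something with over 40 N, if the wrist force passes 120 N, or if a joint passes its speed limit or range.

## Working session

There is one attempt and no reset: what is moved stays moved. The work goes in short steps, Python scripts to look and compute and a tool call to move; the robot and the scene stay as the last step left them, time stands still between calls to the robot, and variables do not carry over. Pictures are saved under pics/ and viewed, at most 10 in all, crops included, and the job is handed in when it is done.

Besides the shell and the picture viewer there is one more tool, called after "Emit:" as name(argument=value, ...), one argument or row to a line, values as JSON. drive_tool: Moves the arm, as the interface text tells. Its arguments: {"type":"object","properties":{"moves":{"type":"array","items":{"type":"object","properties":{"delta_pos":{"type":"array","items":{"type":"number"}},"turn":{"type":"number"},"claw":{"type":"number"}}}}},"required":["moves"]}

```bash
mkdir -p pics; ls; cat > h.py <<'E'
import numpy as np, cv2
from station import monitor, cams, ticket
def cap(n):
    c=cams.capture(n); c['f']=240/np.tan(np.radians(c['vertical_fov'])/2); np.savez('%s.npz'%n,**c); return c
def load(n): return dict(np.load('%s.npz'%n))
def cloud(c):
    v,u=np.mgrid[0:480,0:640]; z=c['range_z']
    p=np.stack([(u-c['cx'])/c['f']*z,(v-c['cy'])/c['f']*z,z],-1)
    E=c['extrinsics']; return p@E[:3,:3].T+E[:3,3]
def ray(c,u,v,h):
    E=c['extrinsics']; d=E[:3,:3]@np.array([(u-c['cx'])/c['f'],(v-c['cy'])/c['f'],1]); o=E[:3,3]
    return o+d*(h-o[2])/d[2]
E
python3 - <<'E'
from h import *
for n in ['scene','top']:
    c=cap(n); cv2.imwrite(f'pics/{n}0.png',c['color'][...,::-1]); print(n,c['f'],c['cx'],c['cy'],c['extrinsics'].round(3).tolist(),(c['range_z']==0).mean())
s=monitor.sense(); print(s)
E
```

```text
pics
scene 569.3166163474223 311.1873952713016 241.6643634765527 [[0.125, 0.79, -0.6, 1.362], [0.992, -0.095, 0.082, -0.135], [0.008, -0.606, -0.796, 1.339], [0.0, 0.0, 0.0, 1.0]] 0.0038639322916666666
top 558.2883692013596 327.6694183730289 236.99764013015496 [[0.023, -0.99, 0.138, 0.283], [-1.0, -0.023, 0.0, -0.004], [0.003, -0.138, -0.99, 1.882], [0.0, 0.0, 0.0, 1.0]] 0.003929036458333333
{'time_s': 0.1, 'joints': array([ 8.82677986e+01,  2.20868753e+01,  3.88665041e-01, -2.67588431e-02,
       -6.84119502e+01, -1.48167668e+01]), 'joint_velocities': array([-0.00439375, -0.14836386,  0.0744202 ,  0.12970859,  0.00704614,
        0.04044747]), 'effort': array([-1.56833498e-04, -3.91688490e+01,  1.87938327e+01,  4.23186153e+00,
        1.35120488e-02, -7.04714444e-05]), 'tcp_pos': array([0.17784275, 0.59860308, 0.22156701]), 'ee_rot': array([[ 9.58527589e-01, -2.84999330e-01, -4.92187960e-04],
       [-2.84999746e-01, -9.58525692e-01, -1.90861963e-03],
       [ 7.21805107e-05,  1.96973802e-03, -9.99998057e-01]]), 'wrist_force': array([ 0.66227142,  0.29387566, -0.07407068]), 'moment': array([-0.02861391,  0.04026021, -0.02114121]), 'gripper_force': 0.0, 'gripper_width': 1.0004393634892752}
```

View pics/scene0.png

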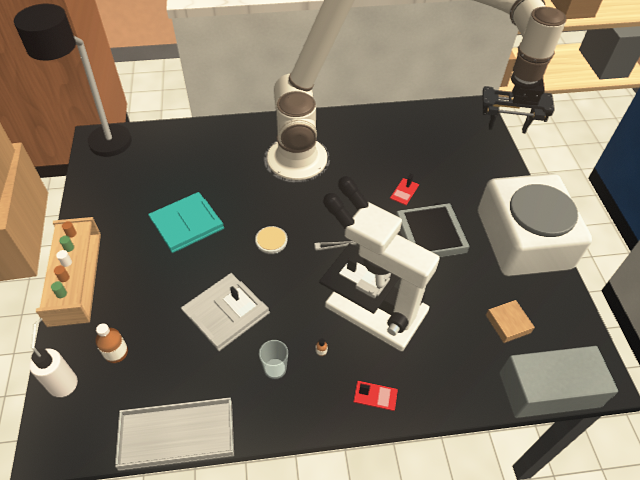

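View pics/top0.png

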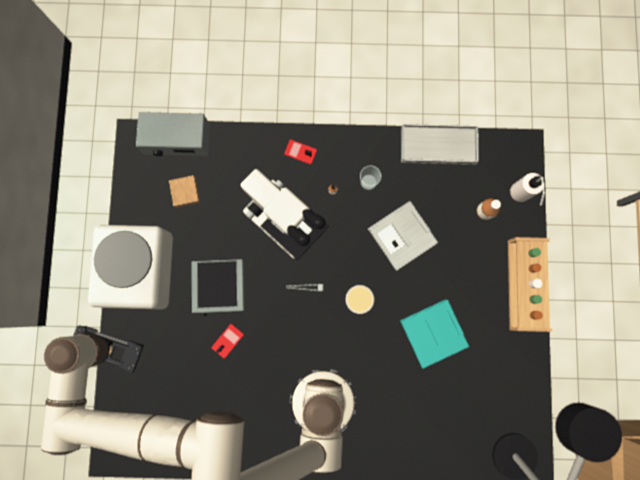

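The steel tray is at scene (226,310), with the other carrier's handle at (237,295). The carrier on the stage has its handle near (352,266). The look-alikes are the red carriers at (404,190) and (376,395) and the turquoise tray at (186,221). The grey steel tray and the aluminium carrier under the objective fit the description. I'll measure them and confirm in a crop.

```bash
python3 - <<'E'
from h import *
for n in ['scene','top']:
    c=load(n); P=cloud(c); col=c['color'].astype(int); sat=col.max(2)-col.min(2); br=col.mean(2)
    # tray: bright, low
    m=(P[...,2]>-0.01)&(P[...,2]<0.03)&(br>90)&(sat<40)
    m&=(P[...,0]>0.3)&(P[...,0]<0.75)&(P[...,1]<-0.05)&(P[...,1]>-0.40)
    k,lab,st,_=cv2.connectedComponentsWithStats(m.astype(np.uint8))
    i=1+st[1:,4].argmax(); 
    r=cv2.minAreaRect((P[lab==i][:,:2]*1000).astype(np.float32)); print(n,'tray',r,st[i],np.median(P[lab==i][:,2]))
    # stage level
    reg=(P[...,0]>0.3)&(P[...,0]<0.85)&(P[...,1]<0.35)&(P[...,1]>-0.1)
    m=reg&(P[...,2]>0.105)&(P[...,2]<0.122)&(br<70)
    k,lab,st,_=cv2.connectedComponentsWithStats(m.astype(np.uint8)); i=1+st[1:,4].argmax()
    print('stage',cv2.minAreaRect((P[lab==i][:,:2]*1000).astype(np.float32)),st[i],np.median(P[lab==i][:,2]))
    m=reg&(P[...,2]>0.112)&(P[...,2]<0.135)&(br>110)
    k,lab,st,_=cv2.connectedComponentsWithStats(m.astype(np.uint8)); i=1+st[1:,4].argmax()
    print('plate',cv2.minAreaRect((P[lab==i][:,:2]*1000).astype(np.float32)),st[i],np.median(P[lab==i][:,2]))
    m=reg&(P[...,2]>0.01)&(P[...,2]<0.07)&(br>120)
    print('base',cv2.minAreaRect((P[m][:,:2]*1000).astype(np.float32)))
    m=reg&(P[...,2]>0.35)
    print('head',cv2.minAreaRect((P[m][:,:2]*1000).astype(np.float32)))
    m=reg&(P[...,2]>0.145)&(P[...,2]<0.172)&(br<70)
    print('handletop',np.median(P[m],0),m.sum())
c=load('scene')['color'][...,::-1]
a=cv2.resize(c[240:325,310:420],None,fx=5,fy=5,interpolation=3)
b=cv2.resize(c[265:350,175:275],None,fx=2.4,fy=2.4,interpolation=3)
o=np.zeros((425,800,3),np.uint8); o[:,:550]=a; o[:204,555:795]=b; cv2.imwrite('pics/crop1.png',o)
E
```

```text
scene tray ((552.92626953125, -254.62745666503906), (179.66957092285156, 179.54751586914062), 35.47925567626953) [ 181  273   89   78 3574] 0.010353578650065587
stage ((576.1773681640625, 114.60340881347656), (195.298828125, 153.03765869140625), 47.98501968383789) [ 320  244   79   69 1675] 0.11529320845315438
plate ((569.1409912109375, 110.35154724121094), (120.68669128417969, 82.21151733398438), 48.17915725708008) [339 262  52  36 678] 0.12266582588490293
base ((574.9930419921875, 123.84749603271484), (548.994384765625, 446.7318420410156), 0.11871597170829773)
head ((536.203125, 70.19837951660156), (110.7087631225586, 96.24958038330078), 47.55782699584961)
handletop [0.54688316 0.0820482  0.15795678] 57
top tray ((558.7435302734375, -258.8095703125), (176.83889770507812, 180.32546997070312), 34.528587341308594) [ 368  201   70   70 2613] 0.009240508634029476
stage ((564.2193603515625, 102.66253662109375), (158.4649200439453, 150.4925994873047), 48.231605529785156) [262 219  66  41 714] 0.11412925516008887
plate ((557.4632568359375, 70.31581115722656), (43.903350830078125, 24.784109115600586), 50.092411041259766) [297 221  15  13  86] 0.12027918825083972
base ((574.70947265625, 123.89530944824219), (547.734619140625, 446.89373779296875), 0.06512125581502914)
head ((550.2615966796875, 88.92868041992188), (157.21751403808594, 96.5755386352539), 48.700294494628906)
handletop [0.54579891 0.08300004 0.16504958] 1
```

View pics/crop1.png

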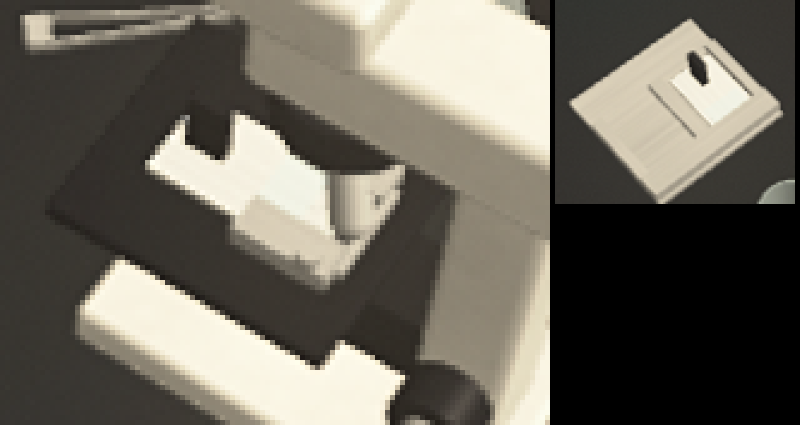

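The crop confirms both: the bare aluminium carrier lies under the clips and objective, and the grey tray's other lane is empty. The moves have no tilt axis, so I'll first lift and turn the tool. Then I'll test whether reaching past the arm's limit tilts the hand.

Emit:
drive_tool(
  moves=[
    {"delta_pos": [0,0,-55],"turn": 0.183},
    {"delta_pos": [0,0,-55],"turn": 0.183},
    {"delta_pos": [0,0,-55],"turn": 0.183},
    {"delta_pos": [0,0,-55],"turn": 0.183},
    {"delta_pos": [0,0,-50],"turn": 0.183},
    {"delta_pos": [0,0,0],"turn": 0.183},
    {"delta_pos": [0,0,0],"turn": 0.183},
    {"delta_pos": [0,0,0],"turn": 0.183},
    {"delta_pos": [0,0,0],"turn": 0.183},
    {"delta_pos": [0,0,0],"turn": 0.183},
    {"delta_pos": [0,0,0],"turn": 0.183},
  ],
)

```text
invalid input
```

Emit:
drive_tool(
  moves=[
    {"delta_pos": [-33,-48,0]},
    {"delta_pos": [-33,-48,0]},
    {"delta_pos": [-33,-48,0]},
    {"delta_pos": [-33,-48,0]},
    {"delta_pos": [-33,-48,0]},
    {"delta_pos": [-33,-48,0]},
    {"delta_pos": [-33,-48,0]},
    {"delta_pos": [-33,-48,0]},
    {"delta_pos": [-33,-48,0]},
    {"delta_pos": [0,0,0]},
  ],
)

```text
invalid input
```

Emit:
drive_tool(
  moves=[
    {"delta_pos": [0,0,-55],"turn": 0.183,"claw": 1},
    {"delta_pos": [0,0,-55],"turn": 0.183,"claw": 1},
    {"delta_pos": [0,0,-55],"turn": 0.183,"claw": 1},
    {"delta_pos": [0,0,-55],"turn": 0.183,"claw": 1},
    {"delta_pos": [0,0,-50],"turn": 0.183,"claw": 1},
    {"delta_pos": [0,0,0],"turn": 0.183,"claw": 1},
    {"delta_pos": [0,0,0],"turn": 0.183,"claw": 1},
    {"delta_pos": [0,0,0],"turn": 0.183,"claw": 1},
    {"delta_pos": [0,0,0],"turn": 0.183,"claw": 1},
    {"delta_pos": [0,0,0],"turn": 0.183,"claw": 1},
    {"delta_pos": [0,0,0],"turn": 0.183,"claw": 1},
  ],
)

```text
time_s: 1.48
tcp_pos: [0.1779, 0.5991, 0.4918]
ee_rot: [[-0.672, -0.741, -0.0], [-0.741, 0.672, -0.001], [0.001, -0.001, -1.0]]
wrist_force: [0.7, 0.4, -0.1]
gripper_width: 0.998
gripper_force: 0.0
```

Emit:
drive_tool(
  moves=[
    {"delta_pos": [-33,-48,0],"turn": 0,"claw": 1},
    {"delta_pos": [-33,-48,0],"turn": 0,"claw": 1},
    {"delta_pos": [-33,-48,0],"turn": 0,"claw": 1},
    {"delta_pos": [-33,-48,0],"turn": 0,"claw": 1},
    {"delta_pos": [-33,-48,0],"turn": 0,"claw": 1},
    {"delta_pos": [-33,-48,0],"turn": 0,"claw": 1},
    {"delta_pos": [-33,-48,0],"turn": 0,"claw": 1},
    {"delta_pos": [-33,-48,0],"turn": 0,"claw": 1},
    {"delta_pos": [-33,-48,0],"turn": 0,"claw": 1},
    {"delta_pos": [0,0,0],"turn": 0,"claw": 1},
  ],
)

```text
time_s: 2.72
tcp_pos: [0.6509, 0.4927, 0.4444]
ee_rot: [[-0.67, -0.741, 0.036], [-0.741, 0.671, 0.025], [-0.042, -0.01, -0.999]]
wrist_force: [-0.8, 0.5, 0.3]
gripper_width: 1.001
gripper_force: 0.0
```

```bash
python3 -c "
from h import *
print(monitor.sense()['joints'].round(1))"
```

```text
[  48.7   49.2   80.5    0.7 -118.9  -90.5]
```

Over-reaching does tilt the hand outward, so I'll keep pushing to ratchet the tilt up.

Emit:
drive_tool(
  moves=[
    {"delta_pos": [-50,0,-20],"turn": 0,"claw": 1},
    {"delta_pos": [-50,0,-20],"turn": 0,"claw": 1},
    {"delta_pos": [-50,0,-20],"turn": 0,"claw": 1},
    {"delta_pos": [-50,0,-20],"turn": 0,"claw": 1},
  ],
)

```text
time_s: 3.22
tcp_pos: [0.663, 0.552, 0.4427]
ee_rot: [[-0.654, -0.743, 0.145], [-0.737, 0.668, 0.103], [-0.173, -0.039, -0.984]]
wrist_force: [-0.1, 0.8, 0.1]
gripper_width: 0.999
gripper_force: 0.0
```

```bash
python3 -c "
from h import *
print(monitor.sense()['joints'].round(1))"
```

```text
[  51.5   50.1   80.6    3.  -110.6  -91.9]
```

Emit:
drive_tool(
  moves=[
    {"delta_pos": [-20,50,0],"turn": 0,"claw": 1},
    {"delta_pos": [-20,50,0],"turn": 0,"claw": 1},
    {"delta_pos": [-30,50,0],"turn": 0,"claw": 1},
    {"delta_pos": [-30,50,0],"turn": 0,"claw": 1},
    {"delta_pos": [-60,0,-30],"turn": 0,"claw": 1},
    {"delta_pos": [-60,0,-30],"turn": 0,"claw": 1},
    {"delta_pos": [-60,0,-30],"turn": 0,"claw": 1},
    {"delta_pos": [-60,0,-30],"turn": 0,"claw": 1},
  ],
)

```text
time_s: 4.22
tcp_pos: [0.5657, 0.7222, 0.47]
ee_rot: [[-0.611, -0.74, 0.281], [-0.696, 0.671, 0.254], [-0.376, -0.041, -0.926]]
wrist_force: [-0.4, -0.6, 0.4]
gripper_width: 1.002
gripper_force: 0.0
```

```bash
python3 -c "
from h import *
print(monitor.sense()['joints'].round(1))"
```

```text
[  64.7   50.4   80.6    8.5  -99.5 -103.5]
```

Emit:
drive_tool(
  moves=[
    {"delta_pos": [-60,20,-20],"turn": 0,"claw": 1},
    {"delta_pos": [-60,20,-20],"turn": 0,"claw": 1},
    {"delta_pos": [-60,20,-20],"turn": 0,"claw": 1},
    {"delta_pos": [-60,20,-20],"turn": 0,"claw": 1},
  ],
)

```text
time_s: 4.72
tcp_pos: [0.5307, 0.7801, 0.5112]
ee_rot: [[-0.559, -0.744, 0.366], [-0.651, 0.667, 0.362], [-0.514, -0.036, -0.857]]
wrist_force: [-0.3, 0.6, -0.0]
gripper_width: 0.997
gripper_force: 0.0
```

```bash
python3 -c "
from h import *
print(monitor.sense()['joints'].round(1))"
```

```text
[  69.4   49.6   80.6   12.5  -92.4 -107. ]
```

Emit:
drive_tool(
  moves=[
    {"delta_pos": [-60,30,-10],"turn": 0,"claw": 1},
    {"delta_pos": [-60,30,-10],"turn": 0,"claw": 1},
    {"delta_pos": [-60,30,-10],"turn": 0,"claw": 1},
  ],
)

```text
time_s: 5.1
tcp_pos: [0.4935, 0.8335, 0.5343]
ee_rot: [[-0.514, -0.748, 0.42], [-0.605, 0.663, 0.441], [-0.608, -0.027, -0.793]]
wrist_force: [0.1, 0.0, -0.5]
gripper_width: 0.998
gripper_force: 0.0
```

```bash
cat >> h.py <<'E'
def mic(): # stage front edge + axes from the saved scene/top clouds
    d=np.radians(48.0); d=np.array([np.cos(d),np.sin(d)]); n=np.array([-d[1],d[0]]); return d,n
E
python3 - <<'E'
from h import *
d,n=mic()
for k in ['scene','top']:
    c=load(k);P=cloud(c);br=c['color'].mean(2); Z=P[...,2]
    a=P[...,:2]@d; b=P[...,:2]@n
    m=(Z>.108)&(Z<.122)&(br<70)&(abs(b+.352)<.085)&(a>.33)&(a<.56)
    print(k,'stage front',[np.percentile(a[m&(abs(b+.352-o)<.01)],1).round(4) for o in(-.05,-.03,0,.03,.05)],'lat',np.percentile(b[m],[.5,99.5]).round(4))
    m=(Z>.117)&(Z<.13)&(br>110)&(abs(b+.352)<.035)&(a>.35)&(a<.50)
    print('plate a',np.percentile(a[m],[1,5]).round(4),'lat',[np.percentile(b[m&(abs(a-x)<.004)],[3,97]).round(4).tolist() for x in(.405,.415,.43,.44)])
    m=(Z>.135)&(Z<.168)&(br<80)&(abs(b+.352)<.02)&(a>.39)&(a<.47)
    if m.sum(): print('handle',m.sum(),np.percentile(a[m],[2,50,98]).round(4),np.percentile(b[m],[2,50,98]).round(4),np.percentile(Z[m],[2,98]).round(3))
s=monitor.sense();print(s['joints'].round(1))
E
```

```text
scene stage front [np.float64(0.3774), np.float64(0.3757), np.float64(0.3745), np.float64(0.3744), np.float64(0.375)] lat [-0.4246 -0.278 ]
plate a [0.4056 0.411 ] lat [[-0.3742, -0.3443], [-0.376, -0.3524], [-0.376, -0.323], [-0.3775, -0.3243]]
handle 74 [0.4151 0.4265 0.4372] [-0.3556 -0.3521 -0.3432] [0.137 0.167]
top stage front [np.float64(0.376), np.float64(0.3764), np.float64(0.3747), np.float64(0.3753), np.float64(0.3761)] lat [-0.4205 -0.2775]
plate a [0.4049 0.4076] lat [[-0.3773, -0.3599], [-0.3791, -0.3599], [-0.3765, -0.3608], [-0.3765, -0.3604]]
handle 2 [0.427  0.4294 0.4318] [-0.3505 -0.3503 -0.3501] [0.161 0.165]
[  73.6   49.9   80.6   16.2  -86.4 -110.7]
```

```bash
cat >> h.py <<'E'
def togo(target):
    s=monitor.sense(); dw=np.array(target)-s['tcp_pos']; print('tool delta mm',(s['ee_rot'].T@dw*1000).round(1),'J',s['joints'].round(0),'R',s['ee_rot'].round(3).tolist(), s['tcp_pos'].round(4))
def mw(a,b,z):
    d,n=mic(); return np.array([*(a*d+b*n),z])
E
python3 -c "
from h import *
togo(mw(.27,-.351,.5))"
```

```text
tool delta mm [ 572.3 -535.3 -377.7] J [  74.   50.   81.   16.  -86. -111.] R [[-0.514, -0.748, 0.42], [-0.605, 0.663, 0.441], [-0.608, -0.027, -0.793]] [0.4935 0.8335 0.5343]
```

Emit:
drive_tool(
  moves=[
    {"delta_pos": [32,-30,-21],"turn": 0,"claw": 1},
    {"delta_pos": [32,-30,-21],"turn": 0,"claw": 1},
    {"delta_pos": [32,-30,-21],"turn": 0,"claw": 1},
    {"delta_pos": [32,-30,-21],"turn": 0,"claw": 1},
    {"delta_pos": [32,-30,-21],"turn": 0,"claw": 1},
    {"delta_pos": [32,-30,-21],"turn": 0,"claw": 1},
    {"delta_pos": [32,-30,-21],"turn": 0,"claw": 1},
    {"delta_pos": [32,-30,-21],"turn": 0,"claw": 1},
    {"delta_pos": [32,-30,-21],"turn": 0,"claw": 1},
    {"delta_pos": [32,-30,-21],"turn": 0,"claw": 1},
    {"delta_pos": [32,-30,-21],"turn": 0,"claw": 1},
    {"delta_pos": [32,-30,-21],"turn": 0,"claw": 1},
  ],
)

```text
time_s: 6.6
tcp_pos: [0.4636, 0.2805, 0.5184]
ee_rot: [[-0.513, -0.748, 0.422], [-0.604, 0.664, 0.441], [-0.61, -0.029, -0.792]]
wrist_force: [0.7, -0.5, 0.8]
gripper_width: 0.999
gripper_force: 0.0
```

```bash
python3 -c "
from h import *
togo(mw(.27,-.351,.48)); togo(mw(.315,-.351,.295))"
```

```text
tool delta mm [ 225.  -191.2 -117.6] J [ 50.  -9.  -4.   2. -57. -91.] R [[-0.513, -0.748, 0.422], [-0.604, 0.664, 0.441], [-0.61, -0.029, -0.792]] [0.4636 0.2805 0.5184]
tool delta mm [ 302.1 -186.1   56.4] J [ 50.  -9.  -4.   2. -57. -91.] R [[-0.513, -0.748, 0.422], [-0.604, 0.664, 0.441], [-0.61, -0.029, -0.792]] [0.4636 0.2805 0.5184]
```

Emit:
drive_tool(
  moves=[
    {"delta_pos": [37,-32,-20],"turn": 0,"claw": 1},
    {"delta_pos": [37,-32,-20],"turn": 0,"claw": 1},
    {"delta_pos": [37,-32,-20],"turn": 0,"claw": 1},
    {"delta_pos": [37,-32,-20],"turn": 0,"claw": 1},
    {"delta_pos": [37,-32,-20],"turn": 0,"claw": 1},
    {"delta_pos": [37,-32,-20],"turn": 0,"claw": 1},
  ],
)

```text
time_s: 7.35
tcp_pos: [0.4424, -0.0343, 0.4844]
ee_rot: [[-0.512, -0.747, 0.424], [-0.605, 0.664, 0.439], [-0.61, -0.031, -0.792]]
wrist_force: [0.8, -0.0, 0.5]
gripper_width: 1.002
gripper_force: 0.0
```

```bash
python3 -c "
from h import *
togo(mw(.315,-.351,.295))"
```

```text
tool delta mm [ 80.2   6.4 177.1] J [ -5. -10.   1. -29. -78. -36.] R [[-0.512, -0.747, 0.424], [-0.605, 0.664, 0.439], [-0.61, -0.031, -0.792]] [ 0.4424 -0.0343  0.4844]
```

Emit:
drive_tool(
  moves=[
    {"delta_pos": [20,1.6,44],"turn": 0,"claw": 1},
    {"delta_pos": [20,1.6,44],"turn": 0,"claw": 1},
    {"delta_pos": [20,1.6,44],"turn": 0,"claw": 1},
    {"delta_pos": [20,1.6,44],"turn": 0,"claw": 1},
    {"delta_pos": [0,0,0],"turn": 0,"claw": 1},
  ],
)

```text
time_s: 7.98
tcp_pos: [0.4696, 0.0009, 0.2917]
ee_rot: [[-0.518, -0.748, 0.415], [-0.605, 0.664, 0.44], [-0.604, -0.023, -0.796]]
wrist_force: [-0.8, -0.2, 0.4]
gripper_width: 0.997
gripper_force: 0.0
```

```bash
python3 -c "
from h import *
c=cap('wrist');cv2.imwrite('pics/w1.png',c['color'][...,::-1])
P=cloud(c);d,n=mic();br=c['color'].mean(2);Z=P[...,2];a=P[...,:2]@d;b=P[...,:2]@n
m=(Z>.132)&(Z<.168)&(abs(b+.352)<.02)&(a>.39)&(a<.46)&(br<90)&(c['range_z']>0)
print(m.sum(),np.percentile(a[m],[2,50,98]).round(4),np.percentile(b[m],[2,50,98]).round(4),np.percentile(Z[m],[2,98]))
m=(Z>.115)&(Z<.127)&(br>110)&(abs(b+.352)<.035)&(a>.35)&(a<.50)
print('plate',m.sum(),np.percentile(a[m],[1]).round(4),[np.percentile(b[m&(abs(a-x)<.004)],[3,97]).round(4).tolist() for x in(.405,.415,.43,.44)],np.median(Z[m]))
togo(mw(.437,-.351,.136))"
```

```text
282 [0.4137 0.4152 0.4364] [-0.3533 -0.3491 -0.3449] [0.13320556 0.16034262]
plate 2076 [0.406] [[-0.3758, -0.3234], [-0.3761, -0.3227], [-0.3759, -0.323], [-0.3758, -0.3232]] 0.11960721861255041
tool delta mm [ -0.    2.7 200.1] J [ -0.  -5. -18. -33. -53. -26.] R [[-0.515, -0.747, 0.42], [-0.606, 0.664, 0.439], [-0.607, -0.029, -0.794]] [4.712e-01 3.000e-04 2.949e-01]
```

View pics/w1.png

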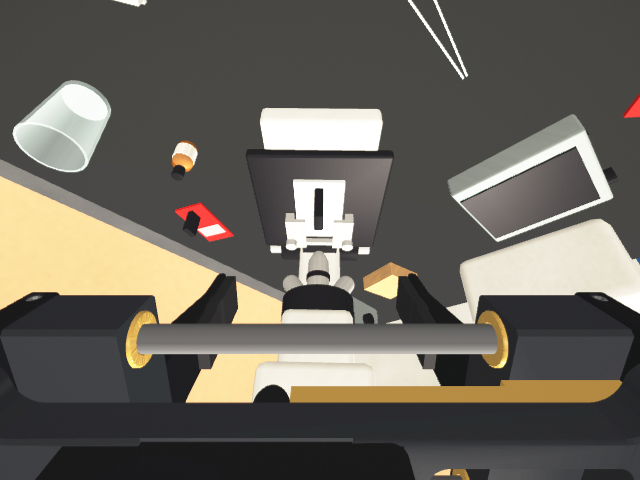

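The handle is at (318,208), centred between the fingers with the objective beyond at (318,265). I'll advance along the tool axis.

Emit:
drive_tool(
  moves=[
    {"delta_pos": [0,1,40],"turn": 0,"claw": 1},
    {"delta_pos": [0,1,40],"turn": 0,"claw": 1},
    {"delta_pos": [0,1,40],"turn": 0,"claw": 1},
    {"delta_pos": [0,1,30],"turn": 0,"claw": 1},
    {"delta_pos": [0,0,20],"turn": 0,"claw": 1},
    {"delta_pos": [0,0,0],"turn": 0,"claw": 1},
  ],
)

```text
time_s: 8.78
tcp_pos: [0.5408, 0.078, 0.1607]
ee_rot: [[-0.513, -0.747, 0.422], [-0.605, 0.664, 0.44], [-0.609, -0.03, -0.793]]
wrist_force: [-0.2, -0.0, 0.4]
gripper_width: 1.0
gripper_force: 0.0
```

```bash
python3 -c "
from h import *
togo(mw(.437,-.3495,.137))
c=cap('wrist');cv2.imwrite('pics/w2.png',c['color'][...,::-1])"
```

```text
tool delta mm [ 0.8  0.8 29.2] J [  9.  10. -22. -42. -34. -20.] R [[-0.513, -0.747, 0.422], [-0.605, 0.664, 0.44], [-0.609, -0.03, -0.793]] [0.5408 0.078  0.1607]
```

View pics/w2.png

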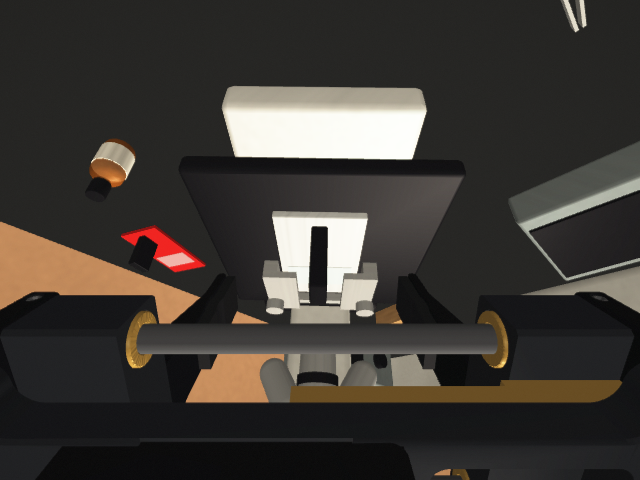

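The handle at (319,260) is centred between the fingers. I'll advance the last 28 mm and close.

Emit:
drive_tool(
  moves=[
    {"delta_pos": [0.4,0.4,14],"turn": 0,"claw": 1},
    {"delta_pos": [0.4,0.4,14],"turn": 0,"claw": 1},
    {"delta_pos": [0,0,0],"turn": 0,"claw": 0.4},
    {"delta_pos": [0,0,0],"turn": 0,"claw": 0},
    {"delta_pos": [0,0,0],"turn": 0,"claw": 0},
    {"delta_pos": [0,0,0],"turn": 0,"claw": 0},
    {"delta_pos": [0,0,0],"turn": 0,"claw": 0},
    {"delta_pos": [0,0,0],"turn": 0,"claw": 0},
  ],
)

```text
time_s: 9.82
tcp_pos: [0.5506, 0.0901, 0.1375]
ee_rot: [[-0.514, -0.747, 0.422], [-0.605, 0.664, 0.439], [-0.608, -0.029, -0.793]]
wrist_force: [1.5, 0.3, 0.8]
gripper_width: 0.404
gripper_force: 0.0
```

```bash
python3 -c "
from h import *
s=monitor.sense();d,n=mic();print(s['gripper_width'],s['gripper_force'],s['wrist_force'])
R=s['ee_rot'];print((R.T@np.array([*-d,0])*58).round(2)); togo(mw(.379,-.3495,.137))"
```

```text
0.4039139460030154 0.0 [1.5476716  0.26982298 0.82063302]
[ 46.01   0.35 -35.31]
tool delta mm [ 45.   -0.2 -33.9] J [ 10.  13. -22. -44. -31. -17.] R [[-0.514, -0.747, 0.422], [-0.605, 0.664, 0.439], [-0.608, -0.029, -0.793]] [0.5506 0.0901 0.1375]
```

Emit:
drive_tool(
  moves=[
    {"delta_pos": [0,0,0],"turn": 0,"claw": 0},
    {"delta_pos": [0,0,0],"turn": 0,"claw": 0},
    {"delta_pos": [0,0,0],"turn": 0,"claw": 0},
    {"delta_pos": [0,0,0],"turn": 0,"claw": 0},
    {"delta_pos": [0,0,0],"turn": 0,"claw": 0},
  ],
)

```text
time_s: 10.45
tcp_pos: [0.5505, 0.0903, 0.1377]
ee_rot: [[-0.514, -0.747, 0.421], [-0.604, 0.664, 0.44], [-0.609, -0.028, -0.793]]
wrist_force: [-2.3, 0.1, 4.9]
gripper_width: 0.115
gripper_force: 29.8
```

Emit:
drive_tool(
  moves=[
    {"delta_pos": [4,0,-3.1],"turn": 0,"claw": 0},
    {"delta_pos": [7.7,0.1,-5.9],"turn": 0,"claw": 0},
    {"delta_pos": [7.7,0,-5.9],"turn": 0,"claw": 0},
    {"delta_pos": [7.7,0.1,-5.9],"turn": 0,"claw": 0},
  ],
)

```text
time_s: 10.95
tcp_pos: [0.5278, 0.064, 0.1378]
ee_rot: [[-0.514, -0.746, 0.423], [-0.604, 0.665, 0.439], [-0.609, -0.03, -0.793]]
wrist_force: [1.5, 1.9, 2.6]
gripper_width: 0.118
gripper_force: 29.8
```

Emit:
drive_tool(
  moves=[
    {"delta_pos": [7.7,0,-5.9],"turn": 0,"claw": 0},
    {"delta_pos": [7.7,0.1,-5.9],"turn": 0,"claw": 0},
    {"delta_pos": [4,0,-3.1],"turn": 0,"claw": 0},
    {"delta_pos": [0,0,0],"turn": 0,"claw": 0},
    {"delta_pos": [0,0,0],"turn": 0,"claw": 0},
  ],
)

```text
time_s: 11.58
tcp_pos: [0.5112, 0.0458, 0.1377]
ee_rot: [[-0.514, -0.747, 0.422], [-0.605, 0.664, 0.439], [-0.608, -0.03, -0.794]]
wrist_force: [-1.7, -1.7, 7.3]
gripper_width: 0.114
gripper_force: 29.8
```

```bash
python3 - <<'E'
from h import *
togo(mw(.379,-.3495,.137)); print(monitor.sense()['wrist_force'])
c=cap('scene');P=cloud(c);d,n=mic();br=c['color'].mean(2);Z=P[...,2];a=P[...,:2]@d;b=P[...,:2]@n
m=(Z>.113)&(Z<.13)&(br>110)&(abs(b+.35)<.04)&(a>.31)&(a<.46)
print('plate',np.percentile(a[m],[1,99]),[np.median(Z[m&(abs(b+.35-o)<.008)]) for o in(-.02,.02)],[np.median(Z[m&(abs(a-o)<.008)]) for o in(.36,.38,.42,.44)])
# tray: bright low pixels
col=c['color'].astype(int)
t=np.radians(35);e=np.array([np.cos(t),np.sin(t)]);f=np.array([-e[1],e[0]])
for k in ('scene','top'):
    c=load(k);P=cloud(c);br=c['color'].mean(2);Z=P[...,2];sat=np.ptp(c['color'].astype(int),axis=2)
    m=(Z>.002)&(Z<.028)&(br>90)&(sat<45)&(np.hypot(P[...,0]-.556,P[...,1]+.256)<.135)
    m=cv2.morphologyEx(m.astype(np.uint8),2,np.ones((3,3)))
    r=cv2.minAreaRect((P[m>0][:,:2]*1000).astype(np.float32)); print(k,r)
    q=P[m>0]; u=q[:,:2]@e; v=q[:,:2]@f
    print('u',np.percentile(u,[.7,99.3]),'v',np.percentile(v,[.7,99.3]))
    # edge directions
    for lo in (np.linspace(-.06,.06,5)):
        s=abs(v-v.mean()-lo)<.006; s2=abs(u-u.mean()-lo)<.006
        print([round(float(x)*1000,1) for x in (*np.percentile(u[s],[2,98]),*np.percentile(v[s2],[2,98]))])
E
```

```text
tool delta mm [-1.9 -0.2  2.3] J [  3.  10. -25. -46. -35. -10.] R [[-0.514, -0.747, 0.422], [-0.605, 0.664, 0.439], [-0.608, -0.03, -0.794]] [0.5112 0.0458 0.1377]
[-1.73901448 -1.7198699   7.26612584]
plate [0.34858573 0.44601476] [np.float64(0.12148304202369709), np.float64(0.12105448977694677)] [np.float64(0.12220996291205766), np.float64(0.12056266981629649), np.float64(0.12168474313452138), np.float64(0.12089410607274154)]
scene ((554.8857421875, -254.4420166015625), (175.296630859375, 177.23635864257812), 35.01628494262695)
u [0.22568919 0.39449245] v [-0.61415969 -0.44529913]
[228.1, 392.6, -611.0, -450.0]
[227.4, 393.3, -613.3, -447.7]
[229.3, 391.2, -612.6, -449.6]
[227.5, 391.4, -612.7, -446.8]
[228.6, 393.1, -613.9, -449.3]
top ((559.2533569335938, -257.99468994140625), (172.68447875976562, 177.4237060546875), 35.313453674316406)
u [0.22883265 0.39410803] v [-0.61496084 -0.44533603]
[258.3, 393.7, -607.3, -445.9]
[259.1, 390.2, -611.8, -446.6]
[230.4, 388.0, -613.1, -448.8]
[228.2, 389.4, -612.5, -447.0]
[235.1, 393.6, -605.1, -446.1]
```

The carrier is clear of the clips: its plate spans 0.349–0.446 m, so its origin is at microscope x ≈ -68 mm, and it is level. Next I lift it and carry it to the right.

Emit:
drive_tool(
  moves=[
    {"delta_pos": [-6,-0.3,-8],"turn": 0,"claw": 0},
    {"delta_pos": [-18,-0.9,-24],"turn": 0,"claw": 0},
    {"delta_pos": [-24,-1.2,-31.7],"turn": 0,"claw": 0},
    {"delta_pos": [13.4,-26.3,-30.3],"turn": 0,"claw": 0},
    {"delta_pos": [13.4,-26.3,-30.3],"turn": 0,"claw": 0},
    {"delta_pos": [13.4,-26.3,-30.3],"turn": 0,"claw": 0},
    {"delta_pos": [13.4,-26.3,-30.3],"turn": 0,"claw": 0},
    {"delta_pos": [13.4,-26.3,-30.3],"turn": 0,"claw": 0},
    {"delta_pos": [13.4,-26.3,-30.3],"turn": 0,"claw": 0},
    {"delta_pos": [13.4,-26.3,-30.3],"turn": 0,"claw": 0},
    {"delta_pos": [13.4,-26.3,-30.3],"turn": 0,"claw": 0},
    {"delta_pos": [13.4,-26.3,-30.3],"turn": 0,"claw": 0},
  ],
)

```text
time_s: 13.12
tcp_pos: [0.5096, -0.3049, 0.3659]
ee_rot: [[-0.517, -0.747, 0.418], [-0.604, 0.664, 0.441], [-0.607, -0.024, -0.794]]
wrist_force: [-0.0, -0.1, -1.3]
gripper_width: 0.116
gripper_force: 29.9
```

```bash
python3 -c "
from h import *
togo([.55,-.65,.45])"
```

```text
tool delta mm [ 136.4 -261.5 -202.1] J [-36.  15.  15. -37. -86.  -3.] R [[-0.517, -0.747, 0.418], [-0.604, 0.664, 0.441], [-0.607, -0.024, -0.794]] [ 0.5096 -0.3049  0.3659]
```

Emit:
drive_tool(
  moves=[
    {"delta_pos": [15,-29,-22],"turn": 0,"claw": 0},
    {"delta_pos": [15,-29,-22],"turn": 0,"claw": 0},
    {"delta_pos": [15,-29,-22],"turn": 0,"claw": 0},
    {"delta_pos": [15,-29,-22],"turn": 0,"claw": 0},
    {"delta_pos": [15,-29,-22],"turn": 0,"claw": 0},
    {"delta_pos": [15,-29,-22],"turn": 0,"claw": 0},
    {"delta_pos": [15,-29,-22],"turn": 0,"claw": 0},
    {"delta_pos": [15,-29,-22],"turn": 0,"claw": 0},
    {"delta_pos": [15,-29,-22],"turn": 0,"claw": 0},
  ],
)

```text
time_s: 14.25
tcp_pos: [0.5357, -0.616, 0.4192]
ee_rot: [[-0.519, -0.734, 0.437], [-0.598, 0.678, 0.429], [-0.611, -0.039, -0.791]]
wrist_force: [-0.3, -0.1, -2.7]
gripper_width: 0.112
gripper_force: 30.0
```

```bash
python3 -c "
from h import *
s=monitor.sense();R=s['ee_rot'];togo(s['tcp_pos']);print((R.T@np.array([.587,-.81,0])*50).round(1))"
```

```text
tool delta mm [0. 0. 0.] J [ -54.   49.   80.  -44. -119.  -11.] R [[-0.519, -0.734, 0.437], [-0.598, 0.678, 0.429], [-0.611, -0.039, -0.791]] [ 0.5357 -0.616   0.4192]
[  9.  -49.   -4.5]
```

Emit:
drive_tool(
  moves=[
    {"delta_pos": [9,-49,-10],"turn": 0,"claw": 0},
    {"delta_pos": [9,-49,-10],"turn": 0,"claw": 0},
    {"delta_pos": [9,-49,-10],"turn": 0,"claw": 0},
  ],
)

```text
time_s: 14.62
tcp_pos: [0.5663, -0.654, 0.3876]
ee_rot: [[-0.514, -0.694, 0.504], [-0.605, 0.71, 0.361], [-0.608, -0.119, -0.785]]
wrist_force: [0.1, -0.4, -0.6]
gripper_width: 0.11
gripper_force: 30.0
```

```bash
python3 -c "
from h import *
s=monitor.sense();R=s['ee_rot'];togo(s['tcp_pos']);print((R.T@np.array([.587,-.81,0])*50).round(1))"
```

```text
tool delta mm [0. 0. 0.] J [ -54.   51.   81.  -42. -112.   -9.] R [[-0.514, -0.694, 0.504], [-0.605, 0.71, 0.361], [-0.608, -0.119, -0.785]] [ 0.5663 -0.654   0.3876]
[  9.4 -49.1   0.2]
```

The lean now points along the tray's lane (az 35.6°). A turn of about 0.19 rad about the tool axis levels the carrier.

Emit:
drive_tool(
  moves=[
    {"delta_pos": [-9,40,0],"turn": 0.1,"claw": 0},
    {"delta_pos": [-9,40,0],"turn": 0.093,"claw": 0},
    {"delta_pos": [0,0,0],"turn": 0,"claw": 0},
  ],
)

```text
time_s: 15.0
tcp_pos: [0.5207, -0.5818, 0.3942]
ee_rot: [[-0.638, -0.584, 0.502], [-0.458, 0.812, 0.362], [-0.619, 0.0, -0.785]]
wrist_force: [1.2, 0.4, 0.4]
gripper_width: 0.116
gripper_force: 30.0
```

```bash
cat >> h.py <<'E'
def tw(u,v,z):
    t=np.radians(35.1);e=np.array([np.cos(t),np.sin(t)]);f=np.array([-e[1],e[0]]); return np.array([*(u*e+v*f),z])
E
python3 -c "
from h import *
togo(tw(.266,-.570,.14))"
```

```text
tool delta mm [ 18.6 203.4 309.1] J [ -53.   37.   54.  -39. -102.  -11.] R [[-0.638, -0.584, 0.502], [-0.458, 0.812, 0.362], [-0.619, 0.0, -0.785]] [ 0.5207 -0.5818  0.3942]
```

Emit:
drive_tool(
  moves=[
    {"delta_pos": [2.3,25.4,38.6],"turn": 0,"claw": 0},
    {"delta_pos": [2.3,25.4,38.6],"turn": 0,"claw": 0},
    {"delta_pos": [2.3,25.4,38.6],"turn": 0,"claw": 0},
    {"delta_pos": [2.3,25.4,38.6],"turn": 0,"claw": 0},
    {"delta_pos": [2.3,25.4,38.6],"turn": 0,"claw": 0},
    {"delta_pos": [2.3,25.4,38.6],"turn": 0,"claw": 0},
    {"delta_pos": [2.3,25.4,38.6],"turn": 0,"claw": 0},
    {"delta_pos": [2.3,25.4,38.6],"turn": 0,"claw": 0},
    {"delta_pos": [0,0,0],"turn": 0,"claw": 0},
  ],
)

```text
time_s: 16.12
tcp_pos: [0.5477, -0.3133, 0.1362]
ee_rot: [[-0.638, -0.586, 0.5], [-0.457, 0.81, 0.366], [-0.62, 0.005, -0.785]]
wrist_force: [0.0, -0.4, -0.9]
gripper_width: 0.115
gripper_force: 30.0
```

```bash
python3 - <<'E'
from h import *
togo(tw(.266,-.570,.040))
t=np.radians(35.1);e=np.array([np.cos(t),np.sin(t)]);f=np.array([-e[1],e[0]])
c=cap('wrist');cv2.imwrite('pics/w3.png',c['color'][...,::-1])
P=cloud(c);br=c['color'].mean(2);Z=P[...,2];u=P[...,:2]@e;v=P[...,:2]@f
m=(Z>.10)&(Z<.15)&(br>110)&(u<.36)&(u>.2)&(abs(v+.57)<.05)
print('plate',m.sum(),np.percentile(u[m],[1,99]),np.percentile(v[m],[1,99]),np.median(Z[m]),[np.median(Z[m&(abs(v+.57-o)<.008)]) for o in(-.02,.02)])
m=(Z>.003)&(Z<.03)&(br>80)&(abs(u-.31)<.1)&(abs(v+.53)<.1)
print('tray',m.sum(),np.percentile(u[m],[1,99]),np.percentile(v[m],[1,99]))
E
```

```text
tool delta mm [61.1  0.8 74.3] J [-36.  26.  -2. -44. -58.   4.] R [[-0.638, -0.586, 0.5], [-0.457, 0.81, 0.366], [-0.62, 0.005, -0.785]] [ 0.5477 -0.3133  0.1362]
plate 4847 [0.23866458 0.30570309] [-0.59825582 -0.54365696] 0.11823040201861273 [np.float64(0.11818469241533236), np.float64(0.11841777955488764)]
tray 31634 [0.22422634 0.38288466] [-0.61355674 -0.44683357]
```

View pics/w3.png

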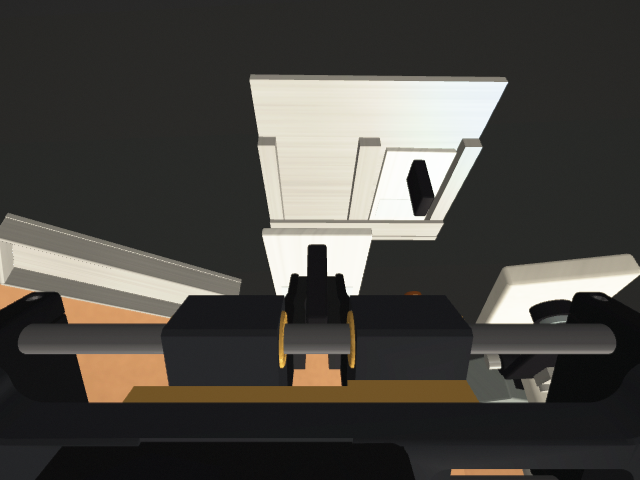

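The carrier hangs level over the empty lane's line: plate centre v = -0.571 against the lane's -0.570. In the picture the empty lane is at (315,175) and the other carrier at (420,185). I'll lower it now.

Emit:
drive_tool(
  moves=[
    {"delta_pos": [10.7,0.1,12],"turn": 0,"claw": 0},
    {"delta_pos": [10.7,0.1,12],"turn": 0,"claw": 0},
    {"delta_pos": [10.7,0.1,12],"turn": 0,"claw": 0},
    {"delta_pos": [10.7,0.1,12],"turn": 0,"claw": 0},
    {"delta_pos": [10.7,0.1,12],"turn": 0,"claw": 0},
    {"delta_pos": [10.7,0.1,12],"turn": 0,"claw": 0},
    {"delta_pos": [1.8,0,2.4],"turn": 0,"claw": 0},
    {"delta_pos": [1.8,0,2.4],"turn": 0,"claw": 0},
    {"delta_pos": [0,0,0],"turn": 0,"claw": 0},
  ],
)

```text
time_s: 17.3
tcp_pos: [0.5433, -0.3185, 0.0361]
ee_rot: [[-0.637, -0.583, 0.504], [-0.457, 0.812, 0.362], [-0.621, 0.001, -0.784]]
wrist_force: [-1.1, 0.7, -0.4]
gripper_width: 0.109
gripper_force: 30.0
```

```bash
python3 - <<'E'
from h import *
togo(tw(.262,-.5695,.0292)); print(monitor.sense()['wrist_force'])
E
```

```text
tool delta mm [3.7 3.5 5.8] J [-38.  34.  -4. -49. -51.  15.] R [[-0.637, -0.583, 0.504], [-0.457, 0.812, 0.362], [-0.621, 0.001, -0.784]] [ 0.5433 -0.3185  0.0361]
[-1.14436429  0.744077   -0.39180646]
```

Emit:
drive_tool(
  moves=[
    {"delta_pos": [0,2.5,0],"turn": 0,"claw": 0},
    {"delta_pos": [1.2,0.3,1.6],"turn": 0,"claw": 0},
    {"delta_pos": [1.2,0,1.6],"turn": 0,"claw": 0},
    {"delta_pos": [1.2,0,1.6],"turn": 0,"claw": 0},
    {"delta_pos": [0,0,0],"turn": 0,"claw": 0},
  ],
)

```text
time_s: 17.92
tcp_pos: [0.5414, -0.3159, 0.0294]
ee_rot: [[-0.638, -0.583, 0.503], [-0.457, 0.812, 0.363], [-0.62, 0.002, -0.784]]
wrist_force: [-0.1, 0.4, -0.3]
gripper_width: 0.108
gripper_force: 30.0
```

```bash
python3 - <<'E'
from h import *
togo(tw(.262,-.570,.0292)); print(monitor.sense()['wrist_force'])
E
```

```text
tool delta mm [-0.4 -0.2  0.6] J [-38.  34.  -5. -50. -51.  16.] R [[-0.638, -0.583, 0.503], [-0.457, 0.812, 0.363], [-0.62, 0.002, -0.784]] [ 0.5414 -0.3159  0.0294]
[-0.06284565  0.36008457 -0.33762628]
```

Emit:
drive_tool(
  moves=[
    {"delta_pos": [0.6,0,0.8],"turn": 0,"claw": 0},
    {"delta_pos": [0.6,0,0.8],"turn": 0,"claw": 0},
    {"delta_pos": [0,0,0],"turn": 0,"claw": 0},
  ],
)

```text
time_s: 18.3
tcp_pos: [0.5416, -0.316, 0.0287]
ee_rot: [[-0.637, -0.584, 0.504], [-0.457, 0.812, 0.363], [-0.621, 0.001, -0.784]]
wrist_force: [-2.0, 0.7, 5.6]
gripper_width: 0.114
gripper_force: 30.0
```

```bash
python3 - <<'E'
from h import *
togo(tw(.262,-.570,.0292)); print(monitor.sense()['wrist_force'])
t=np.radians(35.1);e=np.array([np.cos(t),np.sin(t)]);f=np.array([-e[1],e[0]])
c=cap('scene');P=cloud(c);br=c['color'].mean(2);Z=P[...,2];u=P[...,:2]@e;v=P[...,:2]@f
m=(Z<.03)&(br>80)&(u<.42)&(u>.2)&(abs(v+.57)<.06)
w=m&(br>np.percentile(br[m],70)); print(np.percentile(br[m],[10,50,90]),np.percentile(u[w],[1,99]),np.percentile(v[w],[1,99]))
cv2.imwrite('pics/s3.png',cv2.resize(c['color'][255:355,165:295,::-1],None,fx=5,fy=5,interpolation=3))
E
```

```text
tool delta mm [-0.7 -0.  -0. ] J [-38.  34.  -5. -50. -51.  16.] R [[-0.637, -0.584, 0.504], [-0.457, 0.812, 0.363], [-0.621, 0.001, -0.784]] [ 0.5416 -0.316   0.0287]
[-2.00524508  0.6788471   5.56083502]
[156.66666667 198.33333333 236.33333333] [0.22825998 0.34662566] [-0.61300392 -0.51083576]
```

View pics/s3.png

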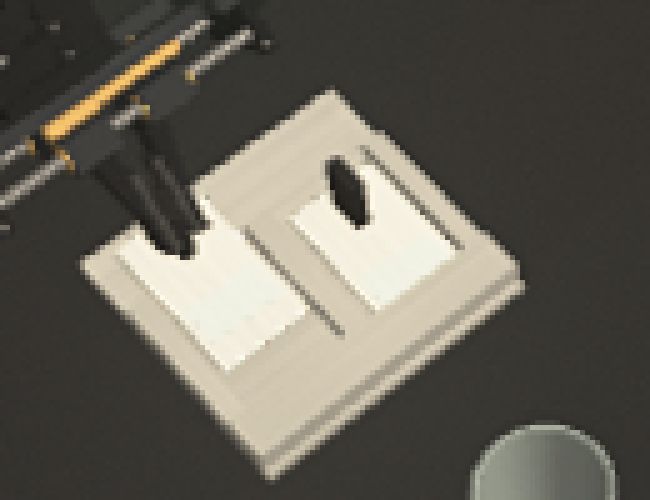

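The carrier lies in the empty lane with its rear edge short of the keeper and light floor contact (5.6 N). I'll slide it home.

Emit:
drive_tool(
  moves=[
    {"delta_pos": [-6.5,0,4.7],"turn": 0,"claw": 0},
    {"delta_pos": [-6.3,0,5],"turn": 0,"claw": 0},
    {"delta_pos": [-6.3,0,5],"turn": 0,"claw": 0},
    {"delta_pos": [-6.3,0,5],"turn": 0,"claw": 0},
    {"delta_pos": [-4,0,3.1],"turn": 0,"claw": 0},
    {"delta_pos": [0,0,0],"turn": 0,"claw": 0},
  ],
)

```text
time_s: 19.1
tcp_pos: [0.573, -0.2941, 0.0288]
ee_rot: [[-0.636, -0.584, 0.505], [-0.458, 0.812, 0.362], [-0.621, -0.0, -0.784]]
wrist_force: [0.1, -0.7, 5.8]
gripper_width: 0.114
gripper_force: 30.0
```

```bash
python3 - <<'E'
from h import *
togo(tw(.305,-.570,.0287)); print(monitor.sense()['wrist_force'])
E
```

```text
tool delta mm [-4.1  0.1  3.4] J [-34.  34.  -4. -50. -49.  13.] R [[-0.636, -0.584, 0.505], [-0.458, 0.812, 0.362], [-0.621, -0.0, -0.784]] [ 0.573  -0.2941  0.0288]
[ 0.13676127 -0.7467848   5.75666184]
```

Emit:
drive_tool(
  moves=[
    {"delta_pos": [-1.2,0,0.9],"turn": 0,"claw": 0},
    {"delta_pos": [-1.2,0,0.9],"turn": 0,"claw": 0},
    {"delta_pos": [-1.2,0,0.9],"turn": 0,"claw": 0},
    {"delta_pos": [0,0,0],"turn": 0,"claw": 0},
  ],
)

```text
time_s: 19.6
tcp_pos: [0.5755, -0.2923, 0.0287]
ee_rot: [[-0.637, -0.583, 0.504], [-0.457, 0.812, 0.362], [-0.62, 0.0, -0.784]]
wrist_force: [-3.2, -2.0, 5.9]
gripper_width: 0.113
gripper_force: 30.0
```

Emit:
drive_tool(
  moves=[
    {"delta_pos": [-1.2,0,0.9],"turn": 0,"claw": 0},
    {"delta_pos": [0,0,0],"turn": 0,"claw": 0},
  ],
)

```text
time_s: 19.85
tcp_pos: [0.5767, -0.2914, 0.0287]
ee_rot: [[-0.637, -0.583, 0.504], [-0.457, 0.812, 0.362], [-0.62, 0.0, -0.784]]
wrist_force: [-3.1, -2.4, 5.8]
gripper_width: 0.113
gripper_force: 30.0
```

Emit:
drive_tool(
  moves=[
    {"delta_pos": [-1.2,0,0.9],"turn": 0,"claw": 0},
    {"delta_pos": [0,0,0],"turn": 0,"claw": 0},
  ],
)

```text
time_s: 20.1
tcp_pos: [0.5779, -0.2905, 0.0287]
ee_rot: [[-0.637, -0.583, 0.504], [-0.457, 0.812, 0.362], [-0.62, 0.0, -0.784]]
wrist_force: [-2.6, -2.1, 5.8]
gripper_width: 0.116
gripper_force: 30.0
```

Emit:
drive_tool(
  moves=[
    {"delta_pos": [-1.2,0,0.9],"turn": 0,"claw": 0},
    {"delta_pos": [0,0,0],"turn": 0,"claw": 0},
  ],
)

```text
time_s: 20.35
tcp_pos: [0.5792, -0.2896, 0.0287]
ee_rot: [[-0.637, -0.583, 0.504], [-0.457, 0.812, 0.362], [-0.62, 0.0, -0.784]]
wrist_force: [-1.7, -2.1, 6.7]
gripper_width: 0.111
gripper_force: 30.0
```

Emit:
drive_tool(
  moves=[
    {"delta_pos": [-1.2,0,0.9],"turn": 0,"claw": 0},
    {"delta_pos": [0,0,0],"turn": 0,"claw": 0},
  ],
)

```text
time_s: 20.6
tcp_pos: [0.5804, -0.2887, 0.0286]
ee_rot: [[-0.637, -0.583, 0.504], [-0.457, 0.812, 0.362], [-0.62, 0.0, -0.784]]
wrist_force: [-2.0, -2.1, 6.3]
gripper_width: 0.114
gripper_force: 30.0
```

```bash
python3 - <<'E'
from h import *
t=np.radians(35.1);e=np.array([np.cos(t),np.sin(t)]);f=np.array([-e[1],e[0]])
c=cap('wrist');P=cloud(c);br=c['color'].mean(2);Z=P[...,2];u=P[...,:2]@e;v=P[...,:2]@f
cv2.imwrite('pics/w4.png',c['color'][...,::-1])
col=c['color']; print(br[(Z<.03)&(abs(v+.57)<.02)&(abs(u-.29)<.01)].mean() , br[(Z<.03)&(abs(v+.57)<.02)&(abs(u-.245)<.01)].mean())
for vv in(-.59,-.58,-.56,-.55):
    s=(abs(v-vv)<.002)&(Z<.03)&(u>.22)&(u<.36); o=np.argsort(u[s]); uu=u[s][o]; zz=Z[s][o]
    i=np.digitize(uu,np.arange(.255,.30,.003)); print(vv,[round(float(np.median(zz[i==k]))*1000,1) for k in range(1,15) if (i==k).any()])
E
```

```text
162.5343047965999 224.55132605304212
-0.59 [5.7, 5.6, 5.6, 5.7, 5.7, 5.6, 5.7, 5.6, 8.3, 10.8, 10.7, 10.6, 10.7, 10.7]
-0.58 [5.6, 5.7, 5.7, 5.6, 5.7, 5.7, 5.6, 5.7, 8.2, 10.5, 10.6, 10.8, 10.7, 26.3]
-0.56 [5.7, 5.5, 5.6, 5.5, 5.6, 5.6, 5.5, 5.6, 8.2, 10.7, 10.6, 10.6, 10.8, 26.0]
-0.55 [5.6, 5.6, 5.5, 5.7, 5.5, 5.6, 5.6, 5.5, 8.5, 10.6, 10.6, 10.8, 10.8, 10.8]
```

View pics/w4.png

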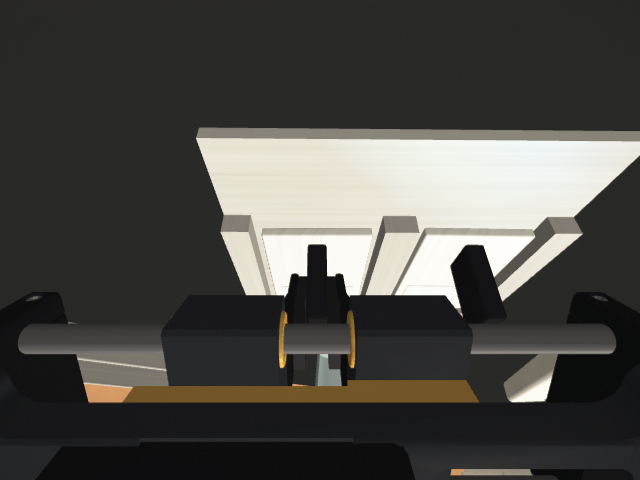

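The carrier's front edge (row ~232) is level with the other carrier's. I'll measure it against the tray's own edges.

```bash
python3 - <<'E'
from h import *
t=np.radians(35.1);e=np.array([np.cos(t),np.sin(t)]);f=np.array([-e[1],e[0]])
c=load('wrist');P=cloud(c);Z=P[...,2];u=P[...,:2]@e;v=P[...,:2]@f
def first(vv,lo,hi,w=.003,top=.03):
    s=(abs(v-vv)<w)&(Z>lo)&(Z<hi)&(u>.2)&(u<.33); return round(float(np.percentile(u[s],.5)),4) if s.sum() else None
for vv in(-.59,-.58,-.56,-.55): print('ours',vv,first(vv,.0085,.013),'tray edge',first(vv,.004,.007))
for vv in(-.51,-.50,-.48,-.47): print('other',vv,first(vv,.0085,.013),'tray edge',first(vv,.004,.007))
for vv in (-.605,-.609,-.532,-.528): print('guide',vv,first(vv,.013,.02))
E
```

```text
ours -0.59 0.2797 tray edge 0.2238
ours -0.58 0.2797 tray edge 0.2238
ours -0.56 0.2794 tray edge 0.2237
ours -0.55 0.2794 tray edge 0.2239
other -0.51 0.2786 tray edge 0.2237
other -0.5 0.2789 tray edge 0.2238
other -0.48 0.279 tray edge 0.2239
other -0.47 0.2793 tray edge 0.2238
guide -0.605 0.2696
guide -0.609 0.2697
guide -0.532 0.2694
guide -0.528 0.2696
```

Emit:
drive_tool(
  moves=[
    {"delta_pos": [-1.2,0,0.9],"turn": 0,"claw": 0},
    {"delta_pos": [-1.2,0,0.9],"turn": 0,"claw": 0},
    {"delta_pos": [0,0,0],"turn": 0,"claw": 0},
  ],
)

```text
time_s: 21.02
tcp_pos: [0.5828, -0.2868, 0.0287]
ee_rot: [[-0.637, -0.583, 0.504], [-0.457, 0.812, 0.362], [-0.62, 0.0, -0.784]]
wrist_force: [-1.7, -2.6, 5.8]
gripper_width: 0.112
gripper_force: 30.0
```

Emit:
drive_tool(
  moves=[
    {"delta_pos": [-0.8,0,0.6],"turn": 0,"claw": 0},
    {"delta_pos": [0,0,0],"turn": 0,"claw": 0},
  ],
)

```text
time_s: 21.28
tcp_pos: [0.5834, -0.2864, 0.0287]
ee_rot: [[-0.638, -0.583, 0.503], [-0.457, 0.812, 0.362], [-0.62, 0.0, -0.785]]
wrist_force: [-2.7, -1.9, 5.1]
gripper_width: 0.113
gripper_force: 30.0
```

```bash
python3 - <<'E'
from h import *
t=np.radians(35.1);e=np.array([np.cos(t),np.sin(t)]);f=np.array([-e[1],e[0]])
c=cap('wrist');P=cloud(c);Z=P[...,2];u=P[...,:2]@e;v=P[...,:2]@f
def first(vv,lo,hi,w=.003):
    s=(abs(v-vv)<w)&(Z>lo)&(Z<hi)&(u>.2)&(u<.33); return round(float(np.percentile(u[s],.5)),4)
print([first(x,.0085,.013) for x in(-.59,-.55)],first(-.605,.013,.02)); print(monitor.sense()['wrist_force'])
E
```

```text
[0.2837, 0.2829] 0.2697
[-2.68306549 -2.34378338  4.72019701]
```

Home to within about 0.5 mm. Release and back off.

Emit:
drive_tool(
  moves=[
    {"delta_pos": [-0.3,0,-0.4],"turn": 0,"claw": 0.4},
    {"delta_pos": [0,0,0],"turn": 0,"claw": 0.4},
    {"delta_pos": [0,0,0],"turn": 0,"claw": 0.4},
    {"delta_pos": [0,0,0],"turn": 0,"claw": 0.4},
    {"delta_pos": [0,0,0],"turn": 0,"claw": 0.4},
  ],
)

```text
time_s: 21.95
tcp_pos: [0.5835, -0.2857, 0.0288]
ee_rot: [[-0.638, -0.583, 0.503], [-0.457, 0.812, 0.363], [-0.62, 0.002, -0.784]]
wrist_force: [0.2, 0.3, -0.1]
gripper_width: 0.394
gripper_force: 0.0
```

Emit:
drive_tool(
  moves=[
    {"delta_pos": [0,0,-8],"turn": 0,"claw": 0.4},
    {"delta_pos": [0,0,-15],"turn": 0,"claw": 0.4},
    {"delta_pos": [0,0,-30],"turn": 0,"claw": 0.4},
    {"delta_pos": [0,0,-30],"turn": 0,"claw": 0.4},
    {"delta_pos": [0,0,-20],"turn": 0,"claw": 0.4},
    {"delta_pos": [0,0,0],"turn": 0,"claw": 0.4},
    {"delta_pos": [0,0,0],"turn": 0,"claw": 0.4},
  ],
)

```text
time_s: 22.82
tcp_pos: [0.5315, -0.3227, 0.1091]
ee_rot: [[-0.638, -0.583, 0.503], [-0.456, 0.812, 0.364], [-0.621, 0.003, -0.784]]
wrist_force: [-0.2, -0.5, -0.1]
gripper_width: 0.401
gripper_force: 0.0
```

```bash
python3 - <<'E'
from h import *
t=np.radians(35.1);e=np.array([np.cos(t),np.sin(t)]);f=np.array([-e[1],e[0]])
c=cap('wrist');P=cloud(c);Z=P[...,2];u=P[...,:2]@e;v=P[...,:2]@f
def first(vv,lo,hi,w=.003):
    s=(abs(v-vv)<w)&(Z>lo)&(Z<hi)&(u>.2)&(u<.33); return round(float(np.percentile(u[s],.5)),4)
print([first(x,.0085,.013) for x in(-.59,-.55)],[first(x,.0085,.013) for x in(-.51,-.47)],[first(x,.013,.02) for x in(-.605,-.53)])
m=(Z>.0085)&(Z<.0125)&(u>.285)&(u<.345)&(abs(v+.57)<.031); print('plate v',np.percentile(v[m],[1,99]),'z',[np.median(Z[m&(abs(v+.57-o)<.006)]).round(4) for o in(-.02,.02)],[np.median(Z[m&(abs(u-o)<.006)]).round(4) for o in(.29,.33)])
s=monitor.sense();print(s['wrist_force'],s['gripper_width'],s['tcp_pos'])
cv2.imwrite('pics/w5.png',c['color'][...,::-1])
E
```

```text
[0.2835, 0.2827] [0.2787, 0.2796] [0.2697, 0.2697]
plate v [-0.59704924 -0.54222332] z [np.float64(0.0106), np.float64(0.0106)] [np.float64(0.0106), np.float64(0.0106)]
[1.02266674 0.45840876 1.05805612] 0.3995399706207585 [ 0.53152563 -0.32247676  0.10874204]
```

View pics/w5.png

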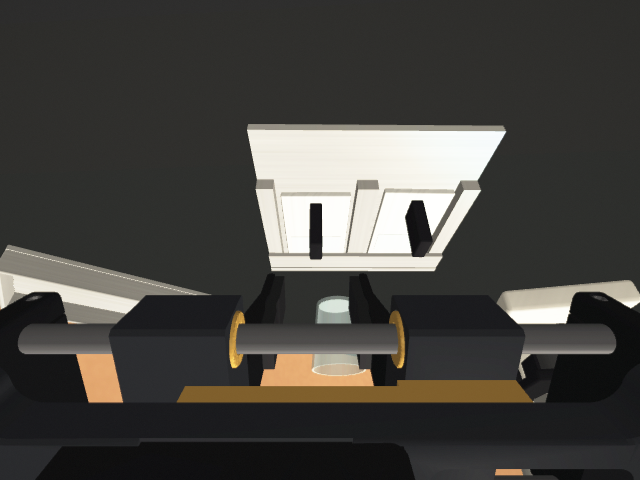

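The carrier at (316,230) lies flat under the keeper at tray x ≈ 14.5 mm, centred in its lane, and the hand is clear of everything. I'm handing the job in.

```bash
python3 -c "
from h import *
print(ticket.finish_job())"
```

```text
the job is handed in; nothing more can be done
None
```

The carrier was slid clear of the clips, lifted off and slid home in the tray's empty lane, about 0.5 mm short of the end stop by the last camera measurement; it was then released and the job handed in at about 23 s, with no verdict returned.

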